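Empty a tall packing tube over the lip of a parts bin

ROBOT

A 6-joint arm with a two-finger parallel gripper is mounted at the origin on the work surface. World frame = base frame: x ahead of the robot, y to its left, z up, the work surface at z = 0. Lengths are in m, angles in degrees, forces in N, time in s.
With the tool pointing down it reaches from about 0.4 to 0.825 m from the base axis. Payload 7 kg.
Tool frame: the origin (TCP) lies on the front face of the gripper's body, between the roots of the fingers; the fingertips stand 66 mm ahead of it and the grasp point (between the pads) lies 47 mm ahead of it; z points along the fingers, y is the line along which they close (so a half turn about z gives the same grasp; the last joint's range is limited). The gripper opens to 88 mm and grips with 3 to 60 N. Pads are 19 mm wide; open, the fingers measure 130 mm over their backs; the gripper's body (78 mm by 193 mm) begins 47 mm behind the grasp point.
Start: joints at [83.085, 20.546, 0.682, 0, -70.136, -16.507], TCP at [0.268, 0.619, 0.292] pointing down, gripper open.
Joint ranges: [-176.03, 176.03], [-82.01, 121.73], [-58.28, 71.71], [-173.87, 95.51], [-174.79, -0.11], [-173.66, 173.66]. Speed limits (degrees/s): [136.94, 136.94, 172.46, 180, 180, 180].

INTERFACE

Orientations are given as [roll, pitch, yaw] about the fixed x, y, z axes, in that order (R = Rz(yaw) Ry(pitch) Rx(roll)).
In Python, from plant import ctrl gives the robot as it stands.
- The arm moves only by the tool send_rows, never from a script. Its argument "deltas" is a list of rows, each a list of 2 entries, a list of its own where there are three numbers: the shift along the tool's x, y, z each as a share of 800 mm, from -1 to 1, then the turn about the tool's z as a share of 90 degrees, from -1 to 1. A call has exactly 5 rows; each row is the pose to reach, as a shift and turn from the pose commanded when the call began, along the tool's axes at that moment; what a row does not reach only later rows make up. A row lasts 1/12 s, in which the tool goes at most 41.7 mm and 7.16 degrees, less where a joint would pass 70% of its speed; a pose out of reach is approached as far as the arm can. A call with a number of a shift or a turn outside -1 to 1 is refused whole. A call with a gripper value outside its range is refused whole. "gripper" is the opening, from 0 (shut) to 1 (fully open), set as the call begins (left out, the last holds). The fingers move at their own pace and stop on an object; the grip force is fixed at half the most. Time passes only in rows, so rows that repeat a pose let the fingers close, or fill a call up. It gives the time, the measured TCP pose, the force, the opening and the grip force at its end, in the units of the state.
- ctrl.get_obs(): the state, without advancing time (a new reading comes with each control period).
- ctrl.snapshot(name): name is "scene" or "top"; returns a dict with "color" (384x512x3 uint8, red, green, blue), "vertical_fov" (degrees; the focal length in pixels is half the picture's height over the tangent of half this angle, whatever the lens; pixels are square), "cx", "cy" (the principal point, pixels), "rvec" (rotation vector, rad) and "tvec" (3), from world to camera coordinates, as OpenCV has them. Camera axes: x right, y down, z forward; pixel columns grow to the right and rows downward; lengths in m; the calibration is good to about 2 mm. A picture is of the moment at which its call begins. There is no depth.
- ctrl.close_job(): hands the job in; it is judged then, once.
Trained networks look in a picture, given as the dict that the camera call returned (one of the last four; its "shot" number tells which), for a name from the list of things; names that differ only in an ending like _2 or _b are one class to them, and where a whole thing is asked for, a point or a joint stands for the part that bears it (a point fixed in the world has none). Each returns a list of dicts, best first, with "conf" (0 to 1); they miss things now and then, are a little off and sometimes report something else, mostly with a low value. They report only what shows in the picture. A call takes as long as a camera call. They do not tell look-alikes from the thing itself.
- ctrl.boxes_of(picture, thing): "xy" ([column, row] as shares, 0 to 1, of the picture: columns of its width, rows of its height, amid what is visible of it).
- ctrl.cut_out(picture, thing): "pixels" (384x512 bool, what is visible of it) and "xy" ([column, row] as shares, 0 to 1, of the picture: columns of its width, rows of its height, amid what is visible of it).
The state is a dict: "clock": time; "joint_pos": joint angles; "qvel": joint speeds; "tau": joint torques, N m; "tool_pos": TCP position; "orientation": TCP orientation; "force": force on the tool from outside, world axes, zero at the start; "moment": the same for the moment, N m; "opening": finger opening in m; "gripper_force": force on a finger pad.
Only numpy, scipy, OpenCV 4.12 (cv2) and the standard library are available. Lean on these libraries where they do the work, as an engineer would, in place of code of your own. Each camera call takes 0.05 s, during which the arm holds its last target. There are 200 camera calls.

TASK

Empty the tall square packing tube into the open-fronted bin: lean it gently on the bin's low front lip with its foot on the bench, let go of it there, then take a fresh grip on its lower half and lift the foot, the tube turning on the lip, until all three couplings have slid out into the bin. Then lay the empty tube down flat on the bench in front of the bin's lip. Leave the bin where it stands and do not disturb the other things.

Things in the scene. Friction and masses are not known exactly. Their poses are not given: they have to be found in the camera images.
- tube_mid (a point): Centre, half-way up, of a tall white square packing tube of smooth plastic, loose, standing upright on its closed foot on the bench at the start, cap off: 56 x 56 mm outside, 250 mm tall, walls 3 mm, floor 4 mm thick, about 0.2 kg empty. z axis from foot to mouth; x and y square to its flat sides. It holds the three couplings, at the foot end.
- tube_mouth (a point): Centre of the tube's open mouth, 125 mm from its centre along its +z axis. The inside is slippery: the couplings slide out once the mouth points some 30 degrees below level.
- tube_foot (a point): Centre of the underside of the tube's closed foot, 125 mm from its centre along its -z axis
- bin: Red open-fronted stacking bin of plastic, loose on the bench, 0.6 kg: 240 mm deep (its x axis), 170 mm wide (y), walls and floor 4 mm. Origin at the centre of its underside, z up. Its low front is on its -x side, 85 mm high; the side walls rise from 85 mm at the front to 140 mm at a point 85 mm behind it, and the back is 140 mm high.
- bin_lip (a point): Middle of the top of the bin's low front lip, 85 mm above the bench, 115 mm from the bin's origin along its -x axis. The lip is a straight round bead 10 mm thick (its axis 5 mm under this point) that runs along the bin's y.
- coupling0_mid (a point): Centre of an aluminium tube-clamp coupling, loose inside the tube at the start: 34 mm diameter, 36 mm tall (its z axis), with a clamping lug that reaches 22 mm from its axis; about 0.07 kg. The three couplings are alike.
- coupling1_mid (a point): Centre of the second coupling, like the first
- coupling2_mid (a point): Centre of the third coupling, like the first
- anvil: Small dark steel bench anvil, about 100 x 55 x 73 mm, 2.5 kg, a bystander; origin at the centre of its underside
- footshell: Skin-coloured prosthetic foot, about 200 x 66 mm, 87 mm high at the ankle, a bystander; origin on its underside
- screwdriver: Screwdriver lying on the bench, a bystander
- rivetbin: Small blue bin of rivets, 110 x 100 x 50 mm, a bystander; origin at the centre of its underside
Not all that is in view belongs to the job. What is meant by the part that bears tube_mid is not green or red, and is the larger of those in its own colour.

How it is judged:
By the outcome, as a careful person would: the job done as asked, in the order asked, and still so for the second after the job is handed in, with the robot touching nothing.
It also fails if it takes over 50 s, if anything falls off the work surface, if the arm or the gripper's body presses on something with over 40 N, if the wrist force passes 120 N, or if a joint passes its speed limit or range.

## Working session

There is one attempt and no reset: what is moved stays moved. The work goes in short steps, Python scripts to look and compute and a tool call to move; the robot and the scene stay as the last step left them, time stands still between calls to the robot, and variables do not carry over. Pictures are saved under pics/ and viewed, at most 10 in all, crops included, and the job is handed in when it is done.

Besides the shell and the picture viewer there is one more tool, called after ">>>" as a command line: name --argument value ..., lists and objects as JSON in quotes. send_rows: Moves the arm, as the interface text tells. Shift numbers are shares of 800 mm and turn numbers shares of 90 degrees, none past 1 either way. Its arguments: {"type":"object","properties":{"deltas":{"type":"array","items":{"type":"array"}},"gripper":{"type":"number"}},"required":["deltas"]}

```bash
ls; mkdir -p pics; cat > h.py <<'E'
import numpy as np,cv2
from plant import ctrl
def cam(s):
    f=192/np.tan(np.radians(s["vertical_fov"])/2)
    K=np.array([[f,0,s["cx"]],[0,f,s["cy"]],[0,0,1]]);R,_=cv2.Rodrigues(np.array(s["rvec"],float));return K,R,np.array(s["tvec"],float).ravel()
def proj(s,P):
    K,R,t=cam(s);p=(K@(R@np.atleast_2d(P).T+t[:,None]));return (p[:2]/p[2]).T
def at_z(s,uv,z):
    K,R,t=cam(s);d=R.T@np.linalg.solve(K,[uv[0],uv[1],1.]);c=-R.T@t;return c+d*(z-c[2])/d[2]
def save(s,n): cv2.imwrite(f"pics/{n}.png",s["color"][:,:,::-1])
E
python3 - <<'E'
from h import *
ims=[]
for n in("scene","top"):
    s=ctrl.snapshot(n);ims.append(s["color"]);K,R,t=cam(s);print(n,K[0,0],s["cx"],s["cy"],-R.T@t,[k for k in s])
    for th in("tube_mid","bin","anvil","footshell","screwdriver","rivetbin","tube_mouth","bin_lip"):
        print(th,[(round(d["conf"],2),np.round(np.array(d["xy"])*[512,384],0),np.round(at_z(s,np.array(d["xy"])*[512,384],0.25 if th=="tube_mouth" else .085 if th=="bin_lip" else 0.03),3)) for d in ctrl.boxes_of(s,th)])
    save(s,n+"0")
print(ctrl.get_obs())
E
```

```text
pics
scene 350.9028710132641 255.85706554978827 192.38949937034562 [ 1.24498122 -0.56869463  0.90021534] ['color', 'vertical_fov', 'cx', 'cy', 'rvec', 'tvec', 'shot']
tube_mid [(0.94, array([201., 237.]), array([ 0.491, -0.217,  0.03 ])), (0.75, array([156., 248.]), array([ 0.446, -0.361,  0.03 ])), (0.68, array([180., 272.]), array([ 0.58 , -0.345,  0.03 ])), (0.68, array([189., 197.]), array([ 0.288, -0.149,  0.03 ]))]
bin [(0.71, array([304., 193.]), array([0.535, 0.217, 0.03 ])), (0.49, array([204., 237.]), array([ 0.497, -0.21 ,  0.03 ]))]
anvil [(0.7, array([335., 245.]), array([0.794, 0.11 , 0.03 ]))]
footshell [(0.83, array([270., 282.]), array([ 0.773, -0.149,  0.03 ])), (0.39, array([142., 216.]), array([ 0.274, -0.332,  0.03 ]))]
screwdriver [(0.78, array([142., 219.]), array([ 0.29 , -0.342,  0.03 ]))]
rivetbin [(0.68, array([287., 155.]), array([0.3  , 0.337, 0.03 ]))]
tube_mouth [(0.92, array([156., 250.]), array([ 0.653, -0.416,  0.25 ])), (0.87, array([188., 195.]), array([ 0.518, -0.253,  0.25 ])), (0.85, array([200., 236.]), array([ 0.678, -0.308,  0.25 ])), (0.78, 
[... 1365 characters left out ...]
y([0.557, 0.184, 0.085]))]
{'clock': 0.9, 'joint_pos': array([ 8.30861619e+01,  2.05431072e+01,  6.81593598e-01, -1.09212713e-04,
       -7.01354445e+01, -1.65061502e+01]), 'qvel': array([-0.05639137, -0.13336937, -0.06286957, -0.00757708,  0.09262759,
        0.02677478]), 'tau': array([ 1.00027886e-03, -5.82356358e+01,  2.93289632e+01,  7.00338095e+00,
        1.24394288e-02, -1.90283816e-05]), 'tool_pos': array([0.26830628, 0.61935456, 0.29219486]), 'orientation': array([-1.79997113e+02,  9.62740003e-04, -2.34200254e+01]), 'force': array([ 0.36519847, -0.05492587,  0.46706121]), 'moment': array([-0.03847307, -0.04538609, -0.02682271]), 'gripper_force': 0.0, 'opening': 0.08790947727740814}
```

View pics/scene0.png

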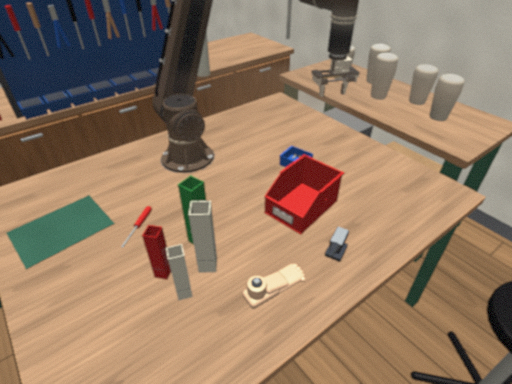

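View pics/top0.png

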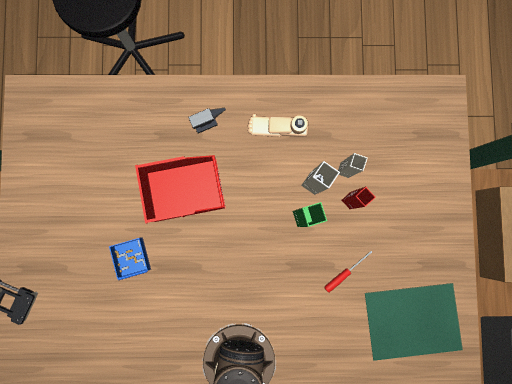

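```bash
cat > fit.py <<'E'
from h import *
from scipy.optimize import minimize
def sil(s,polys):
    m=np.zeros((768,1024),np.uint8)
    for P in polys:
        uv=proj(s,P)*2
        cv2.fillConvexPoly(m,cv2.convexHull(np.round(uv*8).astype(np.int32)),1,cv2.LINE_8,3)
    return m>0
def rot(p): 
    c,s_=np.cos(p[2]),np.sin(p[2]);return np.array([[c,-s_,0],[s_,c,0],[0,0,1]]),np.array([p[0],p[1],0])
def binp(p):
    R,t=rot(p);S=lambda y:[[-.12,y,0],[-.12,y,.085],[-.035,y,.14],[.12,y,.14],[.12,y,0]]
    f=lambda A:(R@np.array(A).T).T+t
    return [f(S(.085)),f(S(-.085)),f([[x,y,0] for x in(-.12,.12) for y in(-.085,.085)]),f([[.12,y,z] for y in(-.085,.085) for z in(0,.14)]),f([[-.12,y,z] for y in(-.085,.085) for z in(0,.085)])]
def boxp(p,w=.056,h=.25):
    R,t=rot(p);return [(R@np.array([[x,y,z] for x in(-w/2,w/2) for y in(-w/2,w/2) for z in(0,h)]).T).T+t]
def fit(views,model,p0s):
    up=[(s,cv2.resize(m.astype(np.uint8),(1024,768),interpolation=cv2.INTER_NEAREST)>0) for s,m in views]
    def c(p):
        e=0
        for s,m in up:
            q=sil(s,model(p));e+=1-(q&m).sum()/max(1,(q|m).sum())
        return e
    best=min((minimize(c,p0,method="Nelder-Mead",options=dict(initial_simplex=np.array([p0]+[np.array(p0)+d for d in np.diag([.02,.02,.15])]),xatol=1e-4,fatol=1e-4)) for p0 in p0s),key=lambda r:r.fun)
    return best.x,best.fun
def masks(s,th,near):
    l=ctrl.cut_out(s,th);l=[d for d in l if np.hypot(*(np.array(d["xy"])*[512,384]-near))<25]
    return l[0]["pixels"] if l else None
E
python3 - <<'E'
from fit import *
S={n:ctrl.snapshot(n) for n in("scene","top")}
V=[(S["scene"],masks(S["scene"],"bin",(304,193))),(S["top"],masks(S["top"],"bin",(177,187)))]
print([m is not None and m.sum() for _,m in V]);V=[v for v in V if v[1] is not None]
p,e=fit(V,binp,[(.57,.2,1.5),(.57,.2,1.7)]);print("bin",p[:2],np.degrees(p[2]),e);R,t=rot(p);print("lip",R@[-.115,0,.085]+t)
for nm,w,h,a,b,g in(("tube",.056,.25,(201,237),(322,177),(.58,-.25)),("green",.05,.2,(190,200),(308,216),(.46,-.2)),("small",.045,.18,(180,272),(353,164),(.62,-.34)),("red",.045,.18,(156,250),(358,196),(.52,-.35))):
    V=[(S["scene"],masks(S["scene"],"tube_mid",a)),(S["top"],masks(S["top"],"tube_mid",b))];V=[v for v in V if v[1] is not None]
    if nm=="tube": p,e=fit(V,boxp,[g+(y,) for y in(.3,.8,1.3)]);print(nm,p[:2],np.degrees(p[2]),e,len(V));continue
    if nm=="green": V=V[-1:]
    for hh in (.14,.18,.22):
      for ww in(.042,.05,.056):
        p,e=fit(V,lambda p:boxp(p,ww,hh),[g+(y,) for y in(.3,1.)]);print(nm,hh,ww,np.round(p,3),round(e,3))
E
```

```text
[np.int64(4043), np.int64(4747)]
bin [0.56253964 0.17830316] 100.62096033589401 0.05428536410417606
lip [0.5837354  0.06527335 0.085     ]
tube [ 0.58127721 -0.25115333] 55.36272552603681 0.15608502969426818 2
green 0.14 0.042 [ 0.472 -0.235  1.231] 0.431
green 0.14 0.05 [ 0.473 -0.235  0.451] 0.272
green 0.14 0.056 [ 0.474 -0.235  0.317] 0.165
green 0.18 0.042 [ 0.471 -0.229  0.622] 0.348
green 0.18 0.05 [ 0.471 -0.226  0.444] 0.188
green 0.18 0.056 [ 0.472 -0.227  0.275] 0.095
green 0.22 0.042 [ 0.471 -0.223  0.652] 0.261
green 0.22 0.05 [ 0.471 -0.221  0.374] 0.104
green 0.22 0.056 [ 0.472 -0.221  0.311] 0.057
small 0.14 0.042 [ 0.63  -0.366  1.171] 0.466
small 0.14 0.05 [ 0.631 -0.369  1.205] 0.523
small 0.14 0.056 [ 0.631 -0.369  1.222] 0.652
small 0.18 0.042 [ 0.629 -0.364  1.215] 0.148
small 0.18 0.05 [ 0.627 -0.363  1.225] 0.454
small 0.18 0.056 [ 0.626 -0.358  1.231] 0.657
small 0.22 0.042 [ 0.629 -0.364  1.226] 0.411
small 0.22 0.05 [ 0.629 -0.361  1.226] 0.7
small 0.22 0.056 [ 0.624 -0.358  1.256] 0.872
red 0.14 0.042 [ 0.524 -0.383  0.44 ] 0.463
red 0.14 0.05 [ 0.523 -0.383  0.32 ] 0.491
red 0.14 0.056 [ 0.52  -0.382  1.363] 0.561
red 0.18 0.042 [ 0.523 -0.38   0.573] 0.203
red 0.18 0.05 [ 0.521 -0.379  0.132] 0.378
red 0.18 0.056 [ 0.521 -0.381  1.384] 0.511
red 0.22 0.042 [ 0.523 -0.38   0.51 ] 0.441
red 0.22 0.05 [ 0.526 -0.381  1.194] 0.633
red 0.22 0.056 [ 0.525 -0.382 -0.209] 0.727
```

>>> send_rows --deltas '[[[0.032, 0.034, -0.03], 0], [[0.063, 0.067, -0.06], 0], [[0.095, 0.101, -0.075], 0], [[0.126, 0.135, -0.075], 0], [[0.158, 0.168, -0.075], 0.03]]' --gripper 1

```text
clock: 1.92
tool_pos: [0.3313, 0.4443, 0.3536]
orientation: [-179.8, 0.0, -26.1]
force: [1.2, 0.2, -0.7]
opening: 0.0879
gripper_force: 0.0
```

>>> send_rows --deltas '[[[0.032, 0.034, 0], 0], [[0.063, 0.067, 0], 0], [[0.095, 0.101, 0], 0], [[0.126, 0.135, 0], 0], [[0.158, 0.168, 0], 0]]'

```text
clock: 2.33
tool_pos: [0.3852, 0.2676, 0.3525]
orientation: [-179.9, -0.0, -26.1]
force: [0.3, 0.4, 0.4]
opening: 0.0876
gripper_force: 0.0
```

>>> send_rows --deltas '[[[0.032, 0.034, 0], 0], [[0.063, 0.067, 0], 0], [[0.095, 0.101, 0], 0], [[0.126, 0.135, 0], 0], [[0.158, 0.168, 0], 0]]'

```text
clock: 2.75
tool_pos: [0.4394, 0.0913, 0.3527]
orientation: [-179.9, -0.0, -26.1]
force: [1.0, 0.3, 0.4]
opening: 0.0877
gripper_force: 0.0
```

>>> send_rows --deltas '[[[0.032, 0.034, 0], 0], [[0.063, 0.067, 0], 0], [[0.095, 0.101, 0], 0], [[0.126, 0.135, 0], 0], [[0.158, 0.168, 0], 0]]'

```text
clock: 3.17
tool_pos: [0.4938, -0.0852, 0.3526]
orientation: [-180.0, -0.0, -26.1]
force: [0.7, 0.8, -0.9]
opening: 0.0874
gripper_force: 0.0
```

```bash
python3 - <<'E'
from fit import *
ims=[]
for n,(x0,y0) in (("scene",(140,160)),("top",(270,130))):
    s=ctrl.snapshot(n);im=s["color"][:,:,::-1].copy();im=cv2.resize(im,None,fx=4,fy=4,interpolation=cv2.INTER_CUBIC)
    P=boxp((.5813,-.2512,np.radians(55.4)))[0]
    uv=np.round(proj(s,P)*4+1.5).astype(int)
    for i in range(8):
        for j in range(i):
            if np.count_nonzero(np.array([i^j])&np.array([1,2,4]))==1: cv2.line(im,tuple(map(int,uv[i])),tuple(map(int,uv[j])),(255,0,255),1)
    ims.append(im[y0*4:y0*4+560,x0*4:x0*4+390])
cv2.imwrite("pics/ov.png",np.hstack(ims))
E
```

```text
(no output)
```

View pics/ov.png

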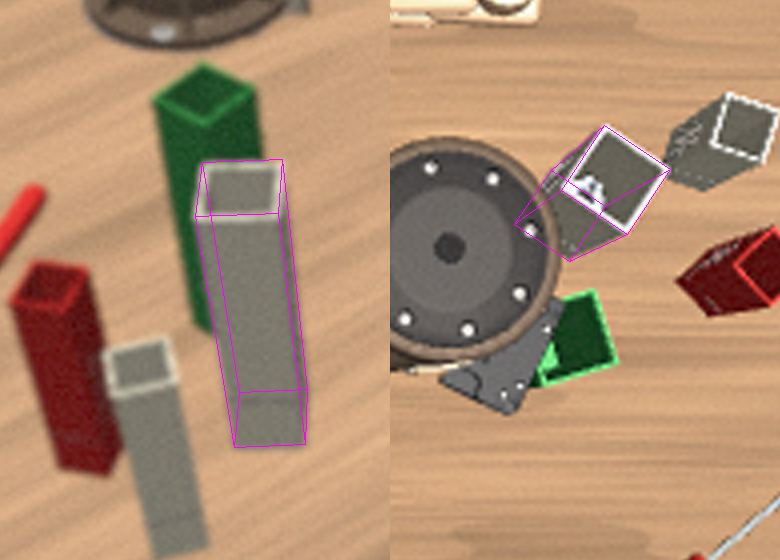

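>>> send_rows --deltas '[[[0.038, 0.028, 0], 0.02], [[0.076, 0.055, 0], 0.04], [[0.113, 0.083, 0], 0.06], [[0.151, 0.111, 0], 0.08], [[0.189, 0.139, 0], 0.099]]'

```text
clock: 3.68
tool_pos: [0.5813, -0.2509, 0.3523]
orientation: [-180.0, -0.0, -35.1]
force: [0.3, 0.6, 1.1]
opening: 0.0874
gripper_force: 0.0
```

>>> send_rows --deltas '[[[0, 0, 0], 0], [[0, 0, 0], 0], [[0, 0, 0.01], 0], [[0, 0, 0.02], 0], [[0, 0, 0.03], 0]]'

```text
clock: 4.1
tool_pos: [0.5802, -0.2484, 0.3277]
orientation: [-180.0, -0.0, -35.0]
force: [0.2, 0.5, -0.3]
opening: 0.0878
gripper_force: 0.0
```

>>> send_rows --deltas '[[[0.003, 0.002, 0.018], 0], [[0.003, 0.002, 0.036], 0], [[0.003, 0.002, 0.054], 0], [[0.003, 0.002, 0.073], 0], [[0.003, 0.002, 0.073], 0]]'

```text
clock: 4.52
tool_pos: [0.5799, -0.2507, 0.2662]
orientation: [179.9, 0.3, -35.0]
force: [-0.6, 1.4, -0.9]
opening: 0.0873
gripper_force: 0.0
```

>>> send_rows --deltas '[[[0, 0, 0], 0], [[0, 0, 0], 0], [[0, 0, 0], 0], [[0, 0, 0], 0], [[0, 0, 0], 0]]' --gripper 0

```text
clock: 4.93
tool_pos: [0.5819, -0.2523, 0.2706]
orientation: [-180.0, -0.1, -35.0]
force: [-0.4, 0.3, 1.0]
opening: 0.0597
gripper_force: 0.0
```

>>> send_rows --deltas '[[[0, 0, 0], 0], [[0, 0, 0], 0], [[0, 0, 0], 0], [[0, 0, 0], 0], [[0, 0, 0], 0]]'

```text
clock: 5.35
tool_pos: [0.582, -0.2523, 0.2704]
orientation: [-180.0, -0.1, -35.0]
force: [0.1, 1.2, 5.4]
opening: 0.0558
gripper_force: 30.0
```

>>> send_rows --deltas '[[[0, 0, -0.006], 0], [[0, 0, -0.014], 0], [[0, 0, -0.022], 0], [[0, 0, -0.03], 0], [[0, 0, -0.037], 0]]'

```text
clock: 5.77
tool_pos: [0.5816, -0.2524, 0.2999]
orientation: [180.0, 0.0, -35.0]
force: [0.1, -0.4, -4.3]
opening: 0.0559
gripper_force: 30.0
```

>>> send_rows --deltas '[[[-0.004, -0.01, 0], 0.04], [[-0.01, -0.026, 0], 0.09], [[-0.018, -0.046, 0], 0.14], [[-0.026, -0.066, 0], 0.19], [[-0.034, -0.086, 0], 0.25]]'

```text
clock: 6.18
tool_pos: [0.5989, -0.1797, 0.2997]
orientation: [-180.0, 0.0, -57.8]
force: [0.1, -0.4, -4.2]
opening: 0.0559
gripper_force: 30.0
```

>>> send_rows --deltas '[[[-0.015, -0.016, 0], 0.06], [[-0.03, -0.031, 0], 0.12], [[-0.044, -0.045, 0], 0.17], [[-0.056, -0.058, 0], 0.21], [[-0.064, -0.066, 0], 0.243]]'

```text
clock: 6.6
tool_pos: [0.6163, -0.1075, 0.2997]
orientation: [-180.0, 0.0, -79.6]
force: [0.1, -0.3, -4.1]
opening: 0.0555
gripper_force: 30.0
```

>>> send_rows --deltas '[[[0, 0, 0], 0], [[0, 0, 0], 0], [[0, 0, 0], 0], [[0, 0, 0], 0], [[0, 0, 0], 0]]'

```text
clock: 7.02
tool_pos: [0.6158, -0.1094, 0.2995]
orientation: [180.0, -0.0, -79.4]
force: [0.3, -0.1, -3.4]
opening: 0.0561
gripper_force: 30.0
```

```bash
python3 - <<'E'
from h import *
s=ctrl.snapshot("scene");cv2.imwrite("pics/b.png",cv2.resize(s["color"][:,:,::-1][120:320,140:380],None,fx=3,fy=3,interpolation=cv2.INTER_CUBIC))
o=ctrl.get_obs();print(o["clock"],o["tool_pos"],o["orientation"],o["force"],o["moment"],o["opening"])
E
```

```text
7.0667 [ 0.61580816 -0.10935284  0.29941138] [ 1.79996609e+02 -2.68216833e-03 -7.94162334e+01] [ 0.4898879  -0.09808858 -4.15623151] [ 0.09112855 -0.03051341  0.03258058] 0.05596217319006336
```

View pics/b.png

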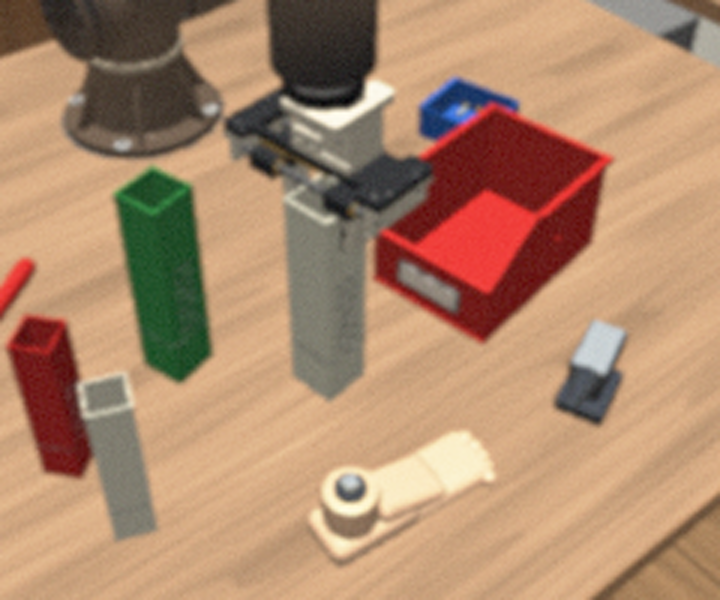

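>>> send_rows --deltas '[[[0, 0, 0.01], 0], [[0, 0, 0.02], 0], [[0, 0, 0.03], 0], [[0, 0, 0.036], 0], [[0, 0, 0.038], 0]]'

```text
clock: 7.48
tool_pos: [0.616, -0.1093, 0.27]
orientation: [-180.0, -0.1, -79.4]
force: [-4.3, 2.2, 17.1]
opening: 0.0558
gripper_force: 30.0
```

>>> send_rows --deltas '[[[-0.005, 0, 0], 0], [[-0.01, 0, 0], 0], [[-0.015, 0, 0], 0], [[-0.02, 0, 0], 0], [[-0.025, 0, 0], 0]]'

```text
clock: 7.9
tool_pos: [0.6124, -0.0902, 0.2706]
orientation: [-180.0, -0.2, -79.4]
force: [-2.7, -2.7, 7.1]
opening: 0.0557
gripper_force: 30.0
```

>>> send_rows --deltas '[[[-0.012, 0, -0.001], 0], [[-0.024, 0, -0.002], 0], [[-0.04, 0, -0.001], 0], [[-0.056, 0, 0.002], 0], [[-0.072, 0, 0.005], 0]]'

```text
clock: 8.32
tool_pos: [0.6019, -0.0315, 0.2665]
orientation: [-179.9, -0.1, -79.4]
force: [-2.0, 0.2, 10.2]
opening: 0.0555
gripper_force: 30.0
```

```bash
cat > look.py <<'E'
import sys
from h import *
s=ctrl.snapshot(sys.argv[2] if len(sys.argv)>2 else "scene")
c=(slice(120,320),slice(160,400)) if s and len(sys.argv)<=2 else (slice(90,290),slice(120,360))
cv2.imwrite(f"pics/{sys.argv[1]}.png",cv2.resize(s["color"][:,:,::-1][c],None,fx=3,fy=3,interpolation=cv2.INTER_CUBIC))
o=ctrl.get_obs();print(o["clock"],o["tool_pos"],o["force"],o["opening"])
E
python3 look.py c
```

```text
8.3667 [ 0.60151257 -0.02968538  0.26610344] [-2.91794911  1.19025541  9.46405905] 0.05591838483484591
```

View pics/c.png

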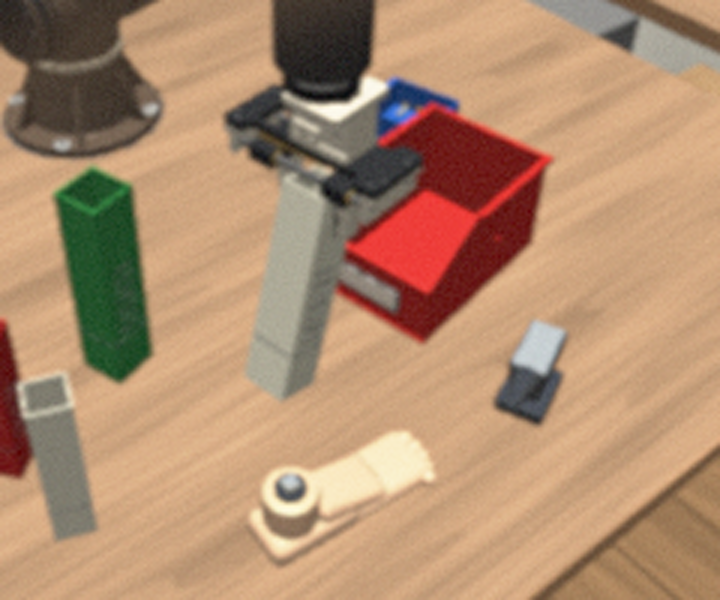

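>>> send_rows --deltas '[[[-0.019, 0, 0.005], 0], [[-0.038, 0, 0.011], 0], [[-0.056, 0, 0.019], 0], [[-0.073, 0, 0.028], 0], [[-0.09, 0, 0.038], 0]]'

```text
clock: 8.78
tool_pos: [0.5888, 0.0408, 0.2363]
orientation: [-179.8, 0.1, -79.3]
force: [-2.6, 4.4, 9.7]
opening: 0.0559
gripper_force: 30.0
```

>>> send_rows --deltas '[[[-0.012, 0, 0.008], 0], [[-0.024, 0, 0.017], 0], [[-0.035, 0, 0.027], 0], [[-0.046, 0, 0.037], 0], [[-0.056, 0, 0.048], 0]]'

```text
clock: 9.2
tool_pos: [0.5805, 0.085, 0.1969]
orientation: [-179.8, 0.1, -79.3]
force: [-1.2, 3.6, 5.7]
opening: 0.0556
gripper_force: 30.0
```

```bash
python3 look.py d
```

```text
9.25 [0.57986422 0.08577744 0.19492585] [-0.36143376  3.27575043  1.31917467] 0.05587099801089903
```

View pics/d.png

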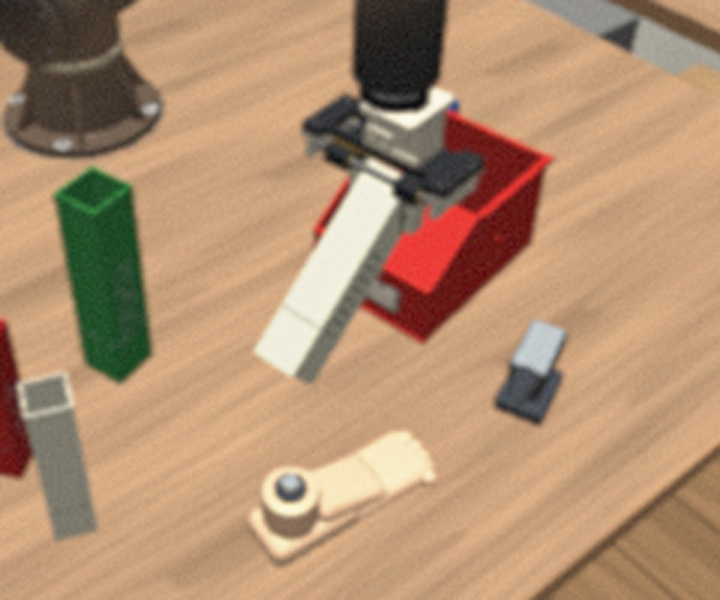

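>>> send_rows --deltas '[[[-0.004, 0, 0.004], 0], [[-0.008, 0, 0.009], 0], [[-0.011, 0, 0.013], 0], [[-0.014, 0, 0.016], 0], [[-0.014, 0, 0.016], 0]]'

```text
clock: 9.67
tool_pos: [0.5783, 0.0939, 0.183]
orientation: [-180.0, 0.0, -79.4]
force: [1.6, 2.5, 1.3]
opening: 0.056
gripper_force: 30.0
```

>>> send_rows --deltas '[[[0, 0, 0], 0], [[0, 0, 0], 0], [[0, 0, 0], 0], [[0, 0, 0], 0], [[0, 0, 0], 0]]'

```text
clock: 10.08
tool_pos: [0.578, 0.0929, 0.1832]
orientation: [180.0, -0.0, -79.4]
force: [2.7, 0.9, -1.2]
opening: 0.0559
gripper_force: 30.0
```

```bash
python3 - <<'E'
from fit import *
S={n:ctrl.snapshot(n) for n in("scene","top")}
o=ctrl.get_obs();print(o["clock"],o["tool_pos"],o["force"])
th=np.radians(60);u=np.array([-.184,.983,0]);v=np.array([.983,.184,0]);z=np.array([0,0,1.])
L=np.array([.5837,.0653,0]);ims=[]
for n,(x0,y0) in (("scene",(210,160)),("top",(150,130))):
    s=S[n];im=cv2.resize(s["color"][:,:,::-1],None,fx=4,fy=4,interpolation=cv2.INTER_CUBIC)
    ax=np.sin(th)*u+np.cos(th)*z;nb=-np.cos(th)*u+np.sin(th)*z
    P=L-.1486*u;uv=[]
    for a in(0,.25):
        for b in(0,.056):
            for c in(-.028,.028): uv.append(P+a*ax+b*nb+c*v)
    uv=np.round(proj(s,np.array(uv))*4+1.5).astype(int)
    for i in range(8):
        for j in range(i):
            if bin(i^j).count("1")==1: cv2.line(im,tuple(map(int,uv[i])),tuple(map(int,uv[j])),(255,0,255),1)
    ims.append(im[y0*4:y0*4+480,x0*4:x0*4+390])
cv2.imwrite("pics/e.png",np.hstack(ims))
E
```

```text
10.1833 [0.57800832 0.09294228 0.18316379] [ 2.82694196  0.57180328 -1.96837575]
```

View pics/e.png

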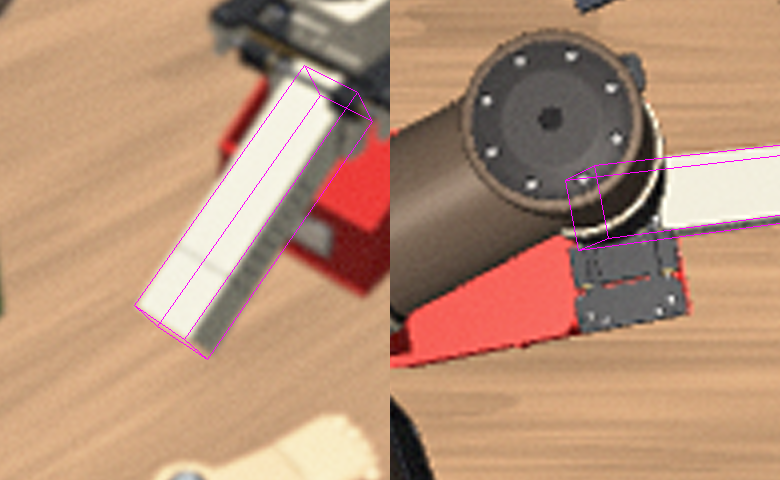

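>>> send_rows --deltas '[[[0, 0, 0], 0], [[0, 0, 0], 0], [[0, 0, 0], 0], [[0, 0, 0], 0], [[0, 0, 0], 0]]' --gripper 1

```text
clock: 10.6
tool_pos: [0.578, 0.0932, 0.1833]
orientation: [180.0, -0.0, -79.4]
force: [-0.2, -0.7, -0.1]
opening: 0.0833
gripper_force: 0.0
```

>>> send_rows --deltas '[[[0, 0, -0.02], 0], [[0, 0, -0.04], 0], [[0, 0, -0.07], 0], [[0, 0, -0.1], 0], [[0, 0, -0.12], 0]]'

```text
clock: 11.02
tool_pos: [0.5786, 0.0933, 0.2818]
orientation: [-179.9, 0.0, -79.4]
force: [0.9, 0.5, -0.1]
opening: 0.0875
gripper_force: 0.0
```

>>> send_rows --deltas '[[[0.043, 0, 0], 0], [[0.086, 0, 0], 0], [[0.129, 0, 0], 0], [[0.172, 0, 0], 0], [[0.215, 0, 0], 0]]'

```text
clock: 11.43
tool_pos: [0.6097, -0.0772, 0.2796]
orientation: [-180.0, 0.0, -79.4]
force: [0.8, -0.3, 1.2]
opening: 0.0875
gripper_force: 0.0
```

```bash
cat > tilt.py <<'E'
from fit import *
u=np.array([-.184,.983,0]);v=np.array([.983,.184,0]);zz=np.array([0,0,1.])
L=np.array([.5837,.0653,0])
def tub(th,d,w,h=0):
    ax=np.sin(th)*u+np.cos(th)*zz;nb=-np.cos(th)*u+np.sin(th)*zz;P=L-d*u+w*v+h*zz
    return [np.array([P+a*ax+b*nb+c*v for a in(0,.25) for b in(0,.056) for c in(-.028,.028)])]
def measure(p0=(1.047,.1486,0),names=("scene",)):
    V=[]
    for n in names:
        s=ctrl.snapshot(n);c=proj(s,tub(*p0)[0]).mean(0)
        l=[d for d in ctrl.cut_out(s,"tube_mid") if np.hypot(*(np.array(d["xy"])*[512,384]-c))<30]
        if l: V.append((s,max(l,key=lambda d:d["pixels"].sum())["pixels"]))
    if not V: return None
    p,e=fit(V,lambda p:tub(p[0]*5,p[1],p[2]),[(p0[0]/5,p0[1],p0[2])]);p[0]*=5
    return np.degrees(p[0]),p[1:],e,len(V)
E
python3 -c "
from tilt import *
print(measure());o=ctrl.get_obs();print(o['clock'],o['tool_pos'],o['opening'])"; python3 look.py f
```

```text
(np.float64(65.8939617087535), array([ 0.14112849, -0.00167737]), np.float64(0.13849164534096037), 1)
11.5333 [ 0.60991102 -0.07977223  0.2790135 ] 0.08739737391913556
11.5833 [ 0.60968423 -0.07812519  0.27895971] [ 0.24163039  0.68502782 -0.22408635] 0.0876633767972814
```

View pics/f.png

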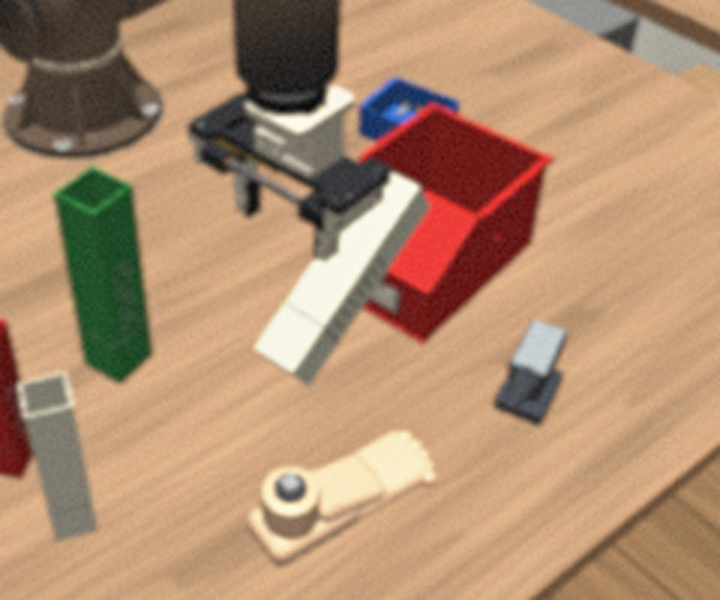

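>>> send_rows --deltas '[[[0, 0, 0.03], 0], [[0, 0, 0.06], 0], [[0, 0, 0.1], 0], [[0, 0, 0.13], 0], [[0, 0, 0.155], 0]]'

```text
clock: 12.0
tool_pos: [0.6088, -0.0749, 0.1534]
orientation: [179.9, 0.0, -79.4]
force: [-0.6, -0.1, 0.1]
opening: 0.0874
gripper_force: 0.0
```

>>> send_rows --deltas '[[[0, 0, 0.018], 0], [[0, 0, 0.036], 0], [[0, 0, 0.052], 0], [[0, 0, 0.065], 0], [[0, 0, 0.072], 0]]'

```text
clock: 12.42
tool_pos: [0.6092, -0.0751, 0.0964]
orientation: [179.9, 0.0, -79.4]
force: [0.3, 0.0, 0.2]
opening: 0.0874
gripper_force: 0.0
```

```bash
python3 - <<'E'
from tilt import *
print(measure());o=ctrl.get_obs();print(o['clock'],o['tool_pos'],o['force']);d=o['tool_pos']-L;print("u",d@u,"v",d@v)
E
python3 look.py g
```

```text
(np.float64(61.095083186133515), array([ 0.14383879, -0.00309989]), np.float64(0.4489856360136236), 1)
12.5167 [ 0.60931064 -0.07538566  0.09689226] [-0.38086995  0.47248607  0.94471187]
u -0.1430063622991418 v -0.0007108994867420028
12.5667 [ 0.60979256 -0.07547265  0.0977487 ] [0.35126778 0.2044442  0.37503949] 0.08738039639261029
```

View pics/g.png

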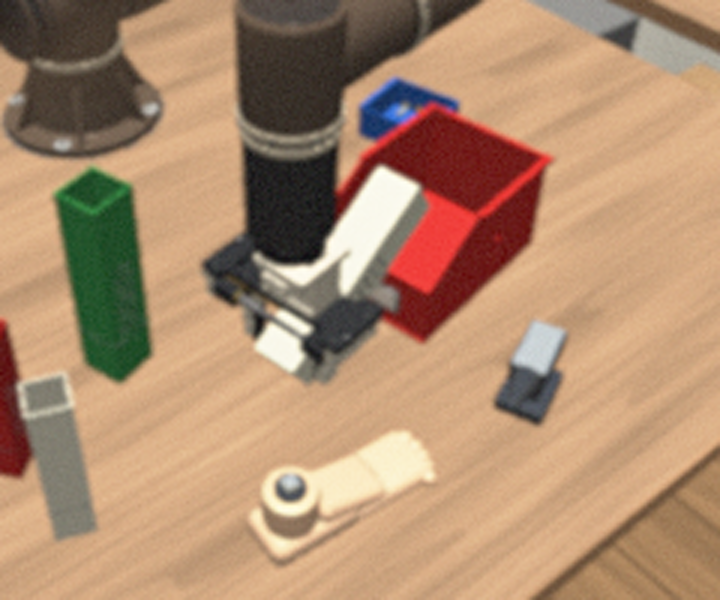

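>>> send_rows --deltas '[[[0, 0, 0], 0], [[0, 0, 0], 0], [[0, 0, 0], 0], [[0, 0, 0], 0], [[0, 0, 0], 0]]' --gripper 0

```text
clock: 12.98
tool_pos: [0.6099, -0.0758, 0.0982]
orientation: [-180.0, -0.0, -79.4]
force: [-0.2, -0.3, 0.2]
opening: 0.0598
gripper_force: 0.0
```

>>> send_rows --deltas '[[[0, 0, 0], 0], [[0, 0, 0], 0], [[0, 0, 0], 0], [[0, 0, 0], 0], [[0, 0, 0], 0]]'

```text
clock: 13.4
tool_pos: [0.6099, -0.0758, 0.098]
orientation: [-180.0, -0.0, -79.4]
force: [0.6, -0.6, 3.6]
opening: 0.0559
gripper_force: 30.0
```

>>> send_rows --deltas '[[[0.002, 0, -0.013], 0], [[0.003, 0, -0.025], 0], [[0.0035, 0, -0.038], 0], [[0.003, 0, -0.051], 0], [[0.002, 0, -0.063], 0]]'

```text
clock: 13.82
tool_pos: [0.6102, -0.0774, 0.1496]
orientation: [-180.0, -0.0, -79.4]
force: [-0.0, -0.9, -3.8]
opening: 0.0553
gripper_force: 30.0
```

```bash
cat >> tilt.py <<'E'
def alpha(s_=.030,b_=.0407,names=("scene","top"),around=None):
    """tube elevation (deg, mouth up +) given that it hinges at the grasp point"""
    o=ctrl.get_obs();G=o["tool_pos"]-[0,0,.047];r={}
    for n in names:
        s=ctrl.snapshot(n);l=ctrl.cut_out(s,"tube_mid");best=None
        for d in l:
            m=cv2.resize(d["pixels"].astype(np.uint8),(1024,768),interpolation=cv2.INTER_NEAREST)>0
            for a in np.arange(-90,61,2.5):
                t=np.radians(a);ax=np.cos(t)*u+np.sin(t)*zz;nb=-np.sin(t)*u+np.cos(t)*zz;P=G-s_*ax-b_*nb
                q=sil(s,[np.array([P+x*ax+y*nb+c*v for x in(0,.25) for y in(0,.056) for c in(-.028,.028)])])
                i=(q&m).sum()/(q|m).sum()
                if best is None or i>best[0]: best=(round(float(i),2),float(a))
        r[n]=best
    return o["clock"],o["tool_pos"].round(4),o["force"].round(1),o["moment"].round(2),r
E
python3 -c "
from tilt import *
print(alpha())"
```

```text
(13.8167, array([ 0.6102, -0.0774,  0.1496]), array([-0. , -0.9, -3.8]), array([-0.21, -0.12,  0.01]), {'scene': (0.52, 30.0), 'top': (0.0, -90.0)})
```

```bash
sed -i 's/x in(0,.25)/x in(.11,.25)/; s/i=(q&m).sum()\/(q|m).sum()/mm=m\&sil(s,[np.array([P+x*ax+y*nb+c*v for x in(.11,.4) for y in(-.15,.2) for c in(-.15,.15)])]);i=(q\&mm).sum()\/max(1,(q|mm).sum())/' tilt.py; python3 - <<'E'
from tilt import *
import tilt
print(alpha(names=("scene",)))
s=ctrl.snapshot("scene")
for d in ctrl.cut_out(s,"tube_mid"): print(d["conf"],np.array(d["xy"])*[512,384],d["pixels"].sum(), np.argwhere(d["pixels"])[:, ::-1].min(0),np.argwhere(d["pixels"])[:, ::-1].max(0))
print([np.round(proj(s,ctrl.get_obs()["tool_pos"]-[0,0,.047]),0)])
cv2.imwrite("pics/h.png",s["color"][:,:,::-1])
E
```

```text
(14.0167, array([ 0.61  , -0.0772,  0.1486]), array([-0.5,  0.4, -4. ]), array([-0.2 , -0.05, -0.01]), {'scene': (0.76, 30.0)})
0.88 [192.4096 207.3984] 1629 [178 176] [209 247]
0.6 [278.9888 188.8128] 919 [246 165] [302 236]
0.59 [181.7088 271.6032] 912 [166 244] [191 300]
0.56 [155.2896 252.5952] 1010 [142 225] [170 278]
[array([[256., 223.]])]
```

>>> send_rows --deltas '[[[0.001, 0, 0.013], 0], [[0.0015, 0, 0.026], 0], [[0.001, 0, 0.039], 0], [[0, 0, 0.052], 0], [[-0.002, 0, 0.062], 0]]'

```text
clock: 14.63
tool_pos: [0.6091, -0.0761, 0.0968]
orientation: [179.9, -0.0, -79.4]
force: [-9.6, -4.0, 33.3]
opening: 0.0556
gripper_force: 30.0
```

>>> send_rows --deltas '[[[0, 0, 0], 0], [[0, 0, 0], 0], [[0, 0, 0], 0], [[0, 0, 0], 0], [[0, 0, 0], 0]]' --gripper 0.63

```text
clock: 15.05
tool_pos: [0.6098, -0.0757, 0.0985]
orientation: [-180.0, 0.0, -79.4]
force: [-0.2, -0.0, -4.2]
opening: 0.0556
gripper_force: 30.0
```

>>> send_rows --deltas '[[[0, 0, 0], 0], [[0, 0, 0], 0], [[0, 0, 0], 0], [[0, 0, 0], 0], [[0, 0, 0], 0]]' --gripper 0.638

```text
clock: 15.47
tool_pos: [0.6099, -0.0758, 0.0988]
orientation: [-180.0, -0.0, -79.4]
force: [0.2, -0.3, -2.3]
opening: 0.056
gripper_force: 4.5
```

>>> send_rows --deltas '[[[0.001, 0, -0.004], 0], [[0.001, 0, -0.01], 0], [[0.002, 0, -0.016], 0], [[0.002, 0, -0.022], 0], [[0.003, 0, -0.028], 0]]' --gripper 0.637

```text
clock: 15.88
tool_pos: [0.6103, -0.0781, 0.1218]
orientation: [-180.0, 0.0, -79.4]
force: [-0.6, 0.3, -1.8]
opening: 0.056
gripper_force: 8.7
```

```bash
python3 -c "
from tilt import *
print(alpha(names=('scene',)));o=ctrl.get_obs();print(o['opening'],o['gripper_force'])"
```

```text
(15.8833, array([ 0.6103, -0.0781,  0.1218]), array([-0.6,  0.3, -1.8]), array([-0.  , -0.05, -0.01]), {'scene': (0.7, 20.0)})
0.05579061585325524 8.71581170707941
```

>>> send_rows --deltas '[[[-0.001, 0, -0.012], 0], [[-0.001, 0, -0.025], 0], [[-0.003, 0, -0.037], 0], [[-0.006, 0, -0.05], 0], [[-0.009, 0, -0.063], 0]]'

```text
clock: 16.4
tool_pos: [0.609, -0.0708, 0.1728]
orientation: [-180.0, -0.0, -79.4]
force: [-0.0, 0.1, -3.2]
opening: 0.056
gripper_force: 8.6
```

>>> send_rows --deltas '[[[-0.005, 0, -0.012], 0], [[-0.01, 0, -0.024], 0], [[-0.016, 0, -0.035], 0], [[-0.022, 0, -0.046], 0], [[-0.03, 0, -0.056], 0]]'

```text
clock: 16.82
tool_pos: [0.6044, -0.0469, 0.2171]
orientation: [-180.0, 0.0, -79.4]
force: [0.7, 0.7, -3.1]
opening: 0.0557
gripper_force: 8.5
```

```bash
python3 -c "
from tilt import *
print(alpha(names=('scene',)));o=ctrl.get_obs();print(o['opening'],o['gripper_force'])"
```

```text
(16.8167, array([ 0.6044, -0.0469,  0.2171]), array([ 0.7,  0.7, -3.1]), array([-0.07, -0.1 , -0.02]), {'scene': (0.24, -20.0)})
0.05604648375135219 8.490927563980222
```

>>> send_rows --deltas '[[[-0.008, 0, -0.01], 0], [[-0.017, 0, -0.019], 0], [[-0.027, 0, -0.028], 0], [[-0.037, 0, -0.036], 0], [[-0.047, 0, -0.042], 0]]'

```text
clock: 17.33
tool_pos: [0.5976, -0.0096, 0.2509]
orientation: [-180.0, -0.0, -79.4]
force: [-0.3, 0.4, -1.5]
opening: 0.0557
gripper_force: 8.6
```

>>> send_rows --deltas '[[[0, 0, 0], 0], [[0, 0, 0], 0], [[0, 0, 0], 0], [[0, 0, 0], 0], [[0, 0, 0], 0]]'

```text
clock: 17.75
tool_pos: [0.5977, -0.0106, 0.2496]
orientation: [-180.0, 0.0, -79.4]
force: [0.4, 0.9, -0.8]
opening: 0.0558
gripper_force: 8.5
```

```bash
python3 - <<'E'
from tilt import *
print(alpha(names=('scene',)))
for n in("scene","top"):
    s=ctrl.snapshot(n);save(s,"i_"+n)
    for k in range(3):
        print(n,k,[(round(d["conf"],2),np.round(at_z(s,np.array(d["xy"])*[512,384],.02),3)) for d in ctrl.boxes_of(s,f"coupling{k}_mid")])
E
```

```text
(17.75, array([ 0.5977, -0.0106,  0.2496]), array([ 0.4,  0.9, -0.8]), array([ 0.48, -0.24, -0.04]), {'scene': (0.43, -40.0)})
scene 0 [(0.37, array([0.523, 0.23 , 0.02 ]))]
scene 1 []
scene 2 [(0.52, array([0.524, 0.261, 0.02 ]))]
top 0 []
top 1 []
top 2 []
```

```bash
python3 - <<'E'
import cv2,numpy as np
a=cv2.imread("pics/i_scene.png")[140:260,220:354];b=cv2.imread("pics/i_top.png")[130:250,120:250]
cv2.imwrite("pics/i.png",np.hstack([cv2.resize(a,(390,360),interpolation=cv2.INTER_CUBIC),cv2.resize(b,(400,360),interpolation=cv2.INTER_CUBIC)]))
E
```

```text
(no output)
```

View pics/i.png

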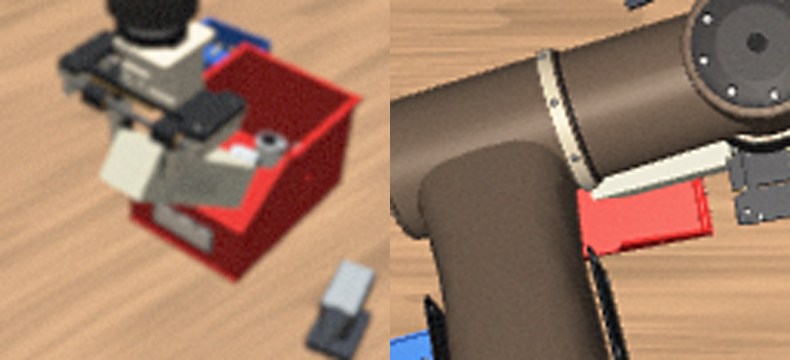

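>>> send_rows --deltas '[[[0.01, 0, -0.008], 0], [[0.02, 0, -0.016], 0], [[0.028, 0, -0.024], 0], [[0.02, 0, -0.03], 0], [[0.01, 0, -0.037], 0]]'

```text
clock: 18.67
tool_pos: [0.599, -0.0192, 0.28]
orientation: [-180.0, -0.0, -79.5]
force: [0.5, 0.1, -1.9]
opening: 0.0563
gripper_force: 8.6
```

>>> send_rows --deltas '[[[-0.007, 0, -0.003], 0], [[-0.014, 0, -0.006], 0], [[-0.014, 0, -0.006], 0], [[-0.014, 0, -0.006], 0], [[-0.014, 0, -0.006], 0]]'

```text
clock: 19.08
tool_pos: [0.597, -0.0069, 0.2841]
orientation: [-180.0, 0.0, -79.4]
force: [0.7, 0.9, -0.5]
opening: 0.0562
gripper_force: 8.6
```

>>> send_rows --deltas '[[[0, 0, 0], 0], [[0, 0, 0], 0], [[0, 0, 0], 0], [[0, 0, 0], 0], [[0, 0, 0], 0]]'

```text
clock: 19.5
tool_pos: [0.597, -0.0074, 0.284]
orientation: [180.0, 0.0, -79.4]
force: [-0.9, 1.1, -1.8]
opening: 0.0557
gripper_force: 8.6
```

```bash
python3 - <<'E'
from tilt import *
print(alpha(names=('scene',)))
s=ctrl.snapshot("scene")
for k in range(3):
    print(k,[(round(d["conf"],2),np.round(np.array(d["xy"])*[512,384]),d["pixels"].sum()) for d in ctrl.cut_out(s,f"coupling{k}_mid")])
E
```

```text
(19.5, array([ 0.597 , -0.0074,  0.284 ]), array([-0.9,  1.1, -1.8]), array([ 0.55, -0.18,  0.05]), {'scene': (0.53, -50.0)})
0 []
1 []
2 []
```

>>> send_rows --deltas '[[[0, 0, 0], 0], [[0, 0, 0], 0], [[0, 0, 0], 0], [[0, 0, 0], 0], [[0, 0, 0], 0]]' --gripper 0

```text
clock: 20.22
tool_pos: [0.5969, -0.0074, 0.2841]
orientation: [180.0, -0.0, -79.4]
force: [-0.4, 0.7, -0.8]
opening: 0.0557
gripper_force: 30.0
```

>>> send_rows --deltas '[[[0, 0, -0.012], 0], [[0, 0, -0.03], 0], [[0, 0, -0.05], 0], [[0, 0, -0.075], 0], [[0, 0, -0.1], 0]]'

```text
clock: 20.63
tool_pos: [0.5968, -0.0076, 0.3656]
orientation: [180.0, -0.0, -79.4]
force: [0.4, 0.5, -2.4]
opening: 0.0557
gripper_force: 30.0
```

>>> send_rows --deltas '[[[0, 0, 0], 0], [[0, 0, 0], 0], [[0, 0, 0], 0], [[0, 0, 0], 0], [[0, 0, 0], 0]]'

```text
clock: 21.05
tool_pos: [0.5966, -0.0075, 0.3632]
orientation: [179.9, -0.0, -79.4]
force: [0.3, 0.6, -2.0]
opening: 0.0559
gripper_force: 30.0
```

```bash
python3 - <<'E'
from tilt import *
f=[]
for i in range(3): print(alpha(names=('scene',)))
s=ctrl.snapshot("scene");save(s,"j_scene")
for k in range(3):
    print(k,[(round(d["conf"],2),np.round(np.array(d["xy"])*[512,384]),d["pixels"].sum()) for d in ctrl.cut_out(s,f"coupling{k}_mid")])
s=ctrl.snapshot("top");save(s,"j_top")
for th in("footshell","tube_mid"):
  for d in ctrl.cut_out(s,th):
    c=np.argwhere(d["pixels"])[:,::-1]
    h=cv2.convexHull(c.astype(np.int32)).reshape(-1,2)
    print(th,d["conf"],np.array(d["xy"])*[512,384]);z=.045 if th=="footshell" else .25
    W=np.array([at_z(s,p,z)[:2] for p in h]);print(W.min(0),W.max(0), "u/v range",((W-L[:2])@u[:2]).min(),((W-L[:2])@v[:2]).min(),((W-L[:2])@v[:2]).max())
E
```

```text
(21.05, array([ 0.5966, -0.0075,  0.3632]), array([ 0.3,  0.6, -2. ]), array([-0.03, -0.07,  0.  ]), {'scene': (0.57, -50.0)})
(21.15, array([ 0.5968, -0.0074,  0.3634]), array([-0.7,  0.3, -2.1]), array([-0.05, -0.1 , -0.01]), {'scene': (0.56, -50.0)})
(21.25, array([ 0.5969, -0.0074,  0.3637]), array([-0.5, -0.1, -2.3]), array([-0.04,  0.02,  0.01]), {'scene': (0.57, -50.0)})
0 [(0.71, array([312., 191.]), np.int64(62)), (0.54, array([300., 198.]), np.int64(83))]
1 []
2 [(0.43, array([310., 191.]), np.int64(100))]
footshell 0.6 [284.3136 124.4928]
[ 0.73539555 -0.23131589] [ 0.80668487 -0.08424241] u/v range -0.3300769575926947 0.09597185052984963 0.18204171975016875
tube_mid 0.88 [354.816  164.3904]
[ 0.57665789 -0.36642117] [ 0.63951835 -0.28271472] u/v range -0.4325036070674288 -0.07821816037602927 -0.017801753668869345
tube_mid 0.84 [205.9776 181.5936]
[ 0.53432875 -0.06199102] [0.6038898  0.13473921] u/v range -0.1267405622546593 -0.0387788124528165 0.002202648579358826
tube_mid 0.82 [359.5776 198.912 ]
[ 0.48326886 -0.38847364] [ 0.54521072 -0.29475638] u/v range -0.43372325367862774 -0.1716147090487471 -0.11470954282649326
tube_mid 0.69 [307.4048 213.6192]
[ 0.43673608 -0.24587432] [ 0.50096044 -0.158898  ] u/v range -0.28443070310086377 -0.19385171478649274 -0.13406408755204566
```

>>> send_rows --deltas '[[[0.01, 0.002, 0], 0], [[0.03, 0.006, 0], 0], [[0.05, 0.012, 0], 0], [[0.07, 0.018, 0], 0], [[0.09, 0.024, 0], 0]]'

```text
clock: 22.12
tool_pos: [0.5912, -0.0828, 0.3642]
orientation: [-180.0, -0.0, -79.4]
force: [0.9, 0.4, -2.1]
opening: 0.0562
gripper_force: 30.0
```

>>> send_rows --deltas '[[[0, 0, 0.01], 0], [[0, 0, 0.035], 0], [[0, 0, 0.06], 0], [[0, 0, 0.085], 0], [[0, 0, 0.105], 0]]'

```text
clock: 22.53
tool_pos: [0.5932, -0.0848, 0.2829]
orientation: [-179.7, -0.4, -79.3]
force: [1.5, -12.9, 12.4]
opening: 0.0559
gripper_force: 30.0
```

>>> send_rows --deltas '[[[0, 0, 0.01], 0], [[0, 0, 0.02], 0], [[0, 0, 0.03], 0], [[0, 0, 0.038], 0], [[0, 0, 0.042], 0]]'

```text
clock: 22.95
tool_pos: [0.5923, -0.0834, 0.2476]
orientation: [-179.9, -0.2, -79.4]
force: [1.6, -8.6, 4.7]
opening: 0.0559
gripper_force: 30.0
```

```bash
python3 - <<'E'
from tilt import *
print(alpha(names=('scene',)))
d=ctrl.get_obs()["tool_pos"]-L;print("u",d@u,"v",d@v)
E
```

```text
(22.95, array([ 0.5923, -0.0834,  0.2476]), array([ 1.6, -8.6,  4.7]), array([-2.67, -0.54, -0.12]), {'scene': (0.34, -35.0)})
u -0.14754826348194988 v -0.018956615873959495
```

>>> send_rows --deltas '[[[0.015, 0, 0], 0], [[0.03, 0, 0], 0], [[0.045, 0, 0], 0], [[0.055, 0, 0], 0], [[0.06, 0, 0], 0]]'

```text
clock: 23.47
tool_pos: [0.6002, -0.1305, 0.2461]
orientation: [180.0, 0.0, -79.5]
force: [1.3, 0.3, -1.9]
opening: 0.0558
gripper_force: 30.0
```

```bash
cat > st.py <<'E'
from tilt import *
def state(a0=-40.,bn=True,arm=True):
    S={n:ctrl.snapshot(n) for n in("scene","top")}
    o=ctrl.get_obs();G=o["tool_pos"]-[0,0,.047];print(o["clock"],o["tool_pos"].round(4),o["force"].round(1),o["moment"].round(2),"G u,v",((G-L)@u).round(4),((G-L)@v).round(4))
    if bn:
        V=[(S[n],masks(S[n],"bin",c)) for n,c in(("scene",(304,193)),("top",(177,187)))];print([None if m is None else m.sum() for _,m in V])
        p,e=fit([x for x in V if x[1] is not None],binp,[(.5625,.178,1.756)]);print("bin",p[:2].round(4),np.degrees(p[2]).round(1),round(e,3))
    def body(q):  # alpha, s: hinge at G
        t=np.radians(q[0]);ax=np.cos(t)*u+np.sin(t)*zz;nb=-np.sin(t)*u+np.cos(t)*zz;P=G-q[1]*ax-q[2]*nb
        return [np.array([P+x*ax+y*nb+c*v for x in(0,.25) for y in(0,.056) for c in(-.028,.028)])]
    W=[]
    for n in S:
        l=ctrl.cut_out(S[n],"tube_mid");c=proj(S[n],body((a0,.03,.04))[0]).mean(0)
        l=[d for d in l if np.hypot(*(np.array(d["xy"])*[512,384]-c))<40]
        if l: d=min(l,key=lambda d:np.hypot(*(np.array(d["xy"])*[512,384]-c)));W.append((S[n],d["pixels"]));print(n,"mask",d["pixels"].sum())
    up=[(s,cv2.resize(m.astype(np.uint8),(1024,768),interpolation=cv2.INTER_NEAREST)>0) for s,m in W]
    def cost(q):  # visible pixels must lie inside; model area outside mask weighs less (occluded)
        return sum((m&~(x:=sil(s,body(q)))).sum()/m.sum()+.4*(x&~m).sum()/m.sum() for s,m in up)
    R=[]
    for a in np.arange(a0-30,a0+31,2.5):
        for s_ in(.02,.03,.04,.05): R.append((round(cost((a,s_,.0407)),3),a,s_))
    R.sort();print(R[:6])
E
python3 -c "
from st import *
state()"
```

```text
23.5667 [ 0.6001 -0.1299  0.2461] [ 0.7 -1.1 -2. ] [-0.03 -0.02  0.06] G u,v -0.1949 -0.0198
[np.int64(3604), np.int64(2635)]
bin [0.5581 0.2182] 100.6 0.562
scene mask 1011
top mask 553
[(np.float64(1.168), np.float64(-35.0), 0.03), (np.float64(1.18), np.float64(-40.0), 0.03), (np.float64(1.18), np.float64(-37.5), 0.03), (np.float64(1.182), np.float64(-32.5), 0.03), (np.float64(1.192), np.float64(-35.0), 0.02), (np.float64(1.194), np.float64(-37.5), 0.02)]
```

```bash
cat > bs.py <<'E'
from fit import *
s=ctrl.snapshot("scene");a=cv2.imread("pics/scene0.png").astype(int);b=s["color"][:,:,::-1].astype(int)
red=lambda i:((i[:,:,2]>90)&(i[:,:,1]<70)&(i[:,:,0]<70))
A,B=red(a),red(b)
reg=np.zeros_like(A);reg[150:240,302:350]=1
print("scene red",(A&reg).sum(),(B&reg).sum(),"xor",((A^B)&reg).sum())
for k in range(160,230,10):
    ra=np.where(A[k,250:360])[0];rb=np.where(B[k,250:360])[0];print(k,ra.max()+250 if len(ra) else None,rb.max()+250 if len(rb) else None,end="; ")
p=np.array([.5625,.1783,np.radians(100.6)])
up=cv2.resize((B).astype(np.uint8),(1024,768),interpolation=cv2.INTER_NEAREST)>0
bx=np.zeros((768,1024),bool);bx[300:480,604:720]=1
best=[]
for dx in np.arange(-.02,.021,.004):
    for dy in np.arange(-.02,.06,.004):
        for dr in(-.06,-.03,0,.03,.06):
            q=sil(s,binp(p+[dx,dy,dr]));best.append((int(((q^up)&bx).sum()),round(dx,3),round(dy,3),dr))
best.sort();print(best[:6])
E
python3 bs.py
```

```text
scene red 1971 2094 xor 715
160 314 329; 170 337 348; 180 339 345; 190 337 343; 200 335 337; 210 325 326; 220 315 315; [(1376, np.float64(-0.004), np.float64(0.028), -0.03), (1378, np.float64(-0.008), np.float64(0.032), -0.03), (1391, np.float64(-0.004), np.float64(0.032), -0.03), (1393, np.float64(-0.004), np.float64(0.032), 0), (1428, np.float64(-0.004), np.float64(0.028), 0), (1429, np.float64(-0.008), np.float64(0.036), 0)]
```

>>> send_rows --deltas '[[[0, 0, 0.008], 0], [[0, 0, 0.016], 0], [[0, 0, 0.022], 0], [[0, 0, 0.027], 0], [[0, 0, 0.03], 0]]'

```text
clock: 24.23
tool_pos: [0.5998, -0.1287, 0.2215]
orientation: [179.9, 0.0, -79.4]
force: [0.2, -0.4, -2.2]
opening: 0.0559
gripper_force: 30.0
```

>>> send_rows --deltas '[[[0, 0, 0.003], 0], [[0, 0, 0.006], 0], [[0, 0, 0.009], 0], [[0, 0, 0.012], 0], [[0, 0, 0.014], 0]]'

```text
clock: 24.65
tool_pos: [0.6001, -0.1289, 0.2111]
orientation: [180.0, 0.0, -79.4]
force: [0.5, 0.4, -2.0]
opening: 0.0554
gripper_force: 30.0
```

```bash
python3 -c "
from st import *
state(bn=False)"
```

```text
24.75 [ 0.6    -0.1289  0.211 ] [ 1.   0.6 -1.5] [-0.04 -0.05 -0.03] G u,v -0.1939 -0.0197
scene mask 931
top mask 509
[(np.float64(1.231), np.float64(-37.5), 0.03), (np.float64(1.234), np.float64(-35.0), 0.03), (np.float64(1.243), np.float64(-32.5), 0.03), (np.float64(1.247), np.float64(-40.0), 0.03), (np.float64(1.248), np.float64(-37.5), 0.02), (np.float64(1.252), np.float64(-35.0), 0.04)]
```

>>> send_rows --deltas '[[[0, 0, 0], 0], [[0, 0, 0], 0], [[0, 0, 0], 0], [[0, 0, 0.003], 0], [[0, 0, 0.005], 0]]' --gripper 0.637

```text
clock: 25.27
tool_pos: [0.6002, -0.1288, 0.2072]
orientation: [-180.0, 0.0, -79.4]
force: [-0.6, -0.4, -2.6]
opening: 0.0555
gripper_force: 30.0
```

>>> send_rows --deltas '[[[0.01, 0, 0.01], 0], [[0.02, 0, 0.021], 0], [[0.029, 0, 0.033], 0], [[0.037, 0, 0.045], 0], [[0.045, 0, 0.058], 0]]'

```text
clock: 25.68
tool_pos: [0.6069, -0.1653, 0.1597]
orientation: [180.0, 0.0, -79.4]
force: [0.6, 0.2, -1.5]
opening: 0.0561
gripper_force: 8.5
```

>>> send_rows --deltas '[[[0.007, 0, 0.013], 0], [[0.014, 0, 0.026], 0], [[0.02, 0, 0.039], 0], [[0.025, 0, 0.053], 0], [[0.029, 0, 0.067], 0]]'

```text
clock: 26.1
tool_pos: [0.611, -0.1875, 0.1061]
orientation: [180.0, 0.0, -79.4]
force: [-0.8, -0.2, -0.7]
opening: 0.0554
gripper_force: 8.0
```

```bash
python3 -c "
from st import *
state(-10.,bn=False);print(ctrl.get_obs()['gripper_force'])"
```

```text
26.2 [ 0.6098 -0.1874  0.1047] [-0.5  0.2 -1.4] [-0.    0.12  0.03] G u,v -0.2532 -0.0208
top mask 439
[(np.float64(0.758), np.float64(-40.0), 0.02), (np.float64(0.77), np.float64(-40.0), 0.03), (np.float64(0.784), np.float64(-37.5), 0.02), (np.float64(0.785), np.float64(-40.0), 0.04), (np.float64(0.785), np.float64(-37.5), 0.03), (np.float64(0.802), np.float64(-35.0), 0.02)]
8.050125427544117
```

>>> send_rows --deltas '[[[0.001, 0, 0.005], 0], [[0.002, 0, 0.01], 0], [[0.003, 0, 0.015], 0], [[0.005, 0, 0.02], 0], [[0.005, 0, 0.021], 0]]'

```text
clock: 26.72
tool_pos: [0.6125, -0.1911, 0.0917]
orientation: [-179.9, -0.1, -79.4]
force: [-2.1, 1.6, 11.1]
opening: 0.0564
gripper_force: 8.9
```

>>> send_rows --deltas '[[[0, 0, 0], 0], [[0, 0, 0], 0], [[0, 0, 0], 0], [[0, 0, 0], 0], [[0, 0, 0], 0]]' --gripper 0.7

```text
clock: 27.13
tool_pos: [0.6118, -0.1909, 0.0905]
orientation: [-180.0, -0.0, -79.4]
force: [-0.7, 0.1, -0.2]
opening: 0.0616
gripper_force: 0.0
```

>>> send_rows --deltas '[[[0, 0, 0], 0], [[0, 0, -0.01], 0], [[0, 0, -0.04], 0], [[0, 0, -0.08], 0], [[0, 0, -0.12], 0]]' --gripper 1

```text
clock: 27.55
tool_pos: [0.6113, -0.191, 0.1875]
orientation: [179.9, 0.0, -79.4]
force: [1.4, 0.4, 0.1]
opening: 0.0859
gripper_force: 0.0
```

>>> send_rows --deltas '[[[-0.01, 0, -0.05], 0], [[-0.03, 0, -0.1], 0], [[-0.03, 0, -0.15], 0], [[-0.03, 0, -0.2], 0], [[-0.03, 0, -0.22], 0]]'

```text
clock: 27.97
tool_pos: [0.6083, -0.1677, 0.3704]
orientation: [-179.5, -0.2, -79.3]
force: [1.2, 0.0, 2.1]
opening: 0.0875
gripper_force: 0.0
```

```bash
python3 bs.py; python3 - <<'E'
from tilt import *
for n in("scene","top"):
    s=ctrl.snapshot(n)
    for d in ctrl.cut_out(s,"tube_mid"):
        print(n,d["conf"],np.array(d["xy"])*[512,384],d["pixels"].sum(),cv2.minAreaRect(np.argwhere(d["pixels"])[:,::-1].astype(np.float32)), at_z(s,np.array(d["xy"])*[512,384],.04).round(3))
    for k in range(3): print(k,[(round(d["conf"],2),np.round(np.array(d["xy"])*[512,384])) for d in ctrl.boxes_of(s,f"coupling{k}_mid")])
print(ctrl.get_obs()["tool_pos"],ctrl.get_obs()["clock"])
E
```

```text
scene red 1971 2106 xor 713
160 314 329; 170 337 347; 180 339 345; 190 337 343; 200 335 337; 210 325 326; 220 315 315; [(1343, np.float64(-0.004), np.float64(0.032), 0), (1344, np.float64(-0.004), np.float64(0.028), -0.03), (1345, np.float64(-0.004), np.float64(0.032), -0.03), (1356, np.float64(-0.008), np.float64(0.032), -0.03), (1388, np.float64(-0.004), np.float64(0.028), 0), (1395, np.float64(-0.008), np.float64(0.032), -0.06)]
scene 0.81 [241.6128 242.6112] 1682 ((245.6653289794922, 240.6212921142578), (24.605876922607422, 75.59510803222656), 48.532291412353516) [ 0.604 -0.131  0.04 ]
scene 0.79 [156.8256 249.4848] 951 ((156.67648315429688, 252.7059326171875), (53.600372314453125, 20.858062744140625), 75.96376037597656) [ 0.462 -0.363  0.04 ]
scene 0.62 [182.8864 271.4112] 928 ((178.75997924804688, 271.7347717285156), (55.51981735229492, 18.07741928100586), 78.11134338378906) [ 0.59  -0.339  0.04 ]
scene 0.59 [191.7952 211.008 ] 1618 ((195.0439910888672, 210.4920196533203), (71.64362335205078, 26.38560676574707), 79.69515228271484) [ 0.372 -0.184  0.04 ]
0 [(0.62, array([309., 193.]))]
1 []
2 [(0.57, array([316., 185.]))]
top 0.96 [307.5072 217.1136] 577 ((309.0444641113281, 215.14234924316406), (20.103734970092773, 29.94681167602539), 72.6459732055664) [ 0.466 -0.227  0.04 ]
top 0.85 [270.2848 175.9104] 916 ((276.2840576171875, 177.3475799560547), (19.743183135986328, 62.016021728515625), 80.21759033203125) [ 0.603 -0.107  0.04 ]
top 0.59 [350.8224 165.312 ] 493 ((351.3000183105469, 165.10000610351562), (24.033309936523438, 25.298221588134766), 18.434947967529297) [ 0.637 -0.375  0.04 ]
0 [(0.55, array([169., 201.]))]
1 [(0.42, array([142., 185.])), (0.21, array([273., 179.]))]
2 [(0.41, array([148., 199.]))]
[ 0.60725554 -0.16740886  0.36165596] 28.5167
```

```bash
cat > bf.py <<'E'
from tilt import *
S={n:ctrl.snapshot(n) for n in("scene","top")}
p0=np.array([.5625,.1783,1.756])
V=[]
for n in S:
    c=proj(S[n],[.56,.2,.05])[0]
    V.append((S[n],masks(S[n],"bin",c)))
print([None if m is None else int(m.sum()) for _,m in V])
for W in ([V[0]],[V[1]],V):
    W=[x for x in W if x[1] is not None]
    if W:
        p,e=fit(W,binp,[p0,p0+[0,.03,0]]);d=np.r_[p[:2]-p0[:2],0];print(p[:2].round(4),np.degrees(p[2]).round(1),round(e,3),"du",(d@u).round(4),"dv",(d@v).round(4))
print(ctrl.get_obs()["clock"])
E
python3 bf.py
```

```text
[3747, 3419]
[0.5589 0.214 ] 101.3 0.068 du 0.0357 dv 0.003
[0.5582 0.22  ] 99.9 0.29 du 0.0418 dv 0.0034
[0.5579 0.2168] 100.0 0.367 du 0.0387 dv 0.0026
28.7167
```

>>> send_rows --deltas '[[[-0.046, -0.005, 0], 0], [[-0.092, -0.01, 0], 0], [[-0.138, -0.015, 0], 0], [[-0.184, -0.02, 0], 0], [[-0.23, -0.024, 0], 0]]' --gripper 0

```text
clock: 29.13
tool_pos: [0.5921, 0.0185, 0.3627]
orientation: [-180.0, -0.0, -79.4]
force: [1.1, 0.6, -0.1]
opening: 0.0602
gripper_force: 0.0
```

>>> send_rows --deltas '[[[-0.046, 0, 0], 0], [[-0.092, 0, 0], 0], [[-0.138, 0, 0], 0], [[-0.184, 0, 0], 0], [[-0.23, 0, 0], 0]]'

```text
clock: 29.55
tool_pos: [0.5579, 0.1996, 0.3628]
orientation: [-180.0, 0.0, -79.4]
force: [0.2, -0.1, -0.0]
opening: 0.0261
gripper_force: 0.0
```

>>> send_rows --deltas '[[[-0.046, 0, 0], 0], [[-0.092, 0, 0], 0], [[-0.138, 0, 0], 0], [[-0.184, 0, 0], 0], [[-0.23, 0, 0], 0]]'

```text
clock: 29.97
tool_pos: [0.5241, 0.3805, 0.3628]
orientation: [-180.0, 0.0, -79.4]
force: [1.4, 0.1, 0.4]
opening: 0.0009
gripper_force: 0.0
```

>>> send_rows --deltas '[[[0, 0, 0], 0], [[0, 0, 0.05], 0], [[0, 0, 0.1], 0], [[0, 0, 0.15], 0], [[0, 0, 0.18], 0]]'

```text
clock: 30.38
tool_pos: [0.5232, 0.3776, 0.2142]
orientation: [179.8, -0.1, -79.4]
force: [-1.3, -0.6, -0.2]
opening: 0.0005
gripper_force: 0.0
```

```bash
python3 bf.py; python3 -c "
from tilt import *
o=ctrl.get_obs();d=o['tool_pos']-L;print(o['tool_pos'],d@u,d@v,o['opening'])"
```

```text
[3619, 4575]
[0.559  0.2139] 101.3 0.085 du 0.0357 dv 0.0031
[0.5573 0.2162] 99.4 0.089 du 0.0382 dv 0.0019
[0.5572 0.2159] 99.7 0.184 du 0.0379 dv 0.0017
30.5833
[0.52528744 0.37899341 0.21938942] 0.31910852926329525 0.0003000424951075196 0.0005041348739804724
```

>>> send_rows --deltas '[[[0, 0, 0.02], 0], [[0, 0, 0.04], 0], [[0, 0, 0.06], 0], [[0, 0, 0.079], 0], [[0, 0, 0.079], 0]]'

```text
clock: 31.0
tool_pos: [0.5248, 0.3788, 0.1553]
orientation: [180.0, 0.0, -79.4]
force: [-0.4, 0.3, 0.1]
opening: 0.0008
gripper_force: 0.0
```

>>> send_rows --deltas '[[[0.01, 0, 0], 0], [[0.02, 0, 0], 0], [[0.03, 0, 0], 0], [[0.038, 0, 0], 0], [[0.045, 0, 0], 0]]'

```text
clock: 31.42
tool_pos: [0.5319, 0.3428, 0.1566]
orientation: [-179.9, 0.1, -79.4]
force: [-0.3, 5.5, 2.2]
opening: 0.0007
gripper_force: 1.9
```

>>> send_rows --deltas '[[[0.007, 0, 0], 0], [[0.014, 0, 0], 0], [[0.021, 0, 0], 0], [[0.028, 0, 0], 0], [[0.034, 0, 0], 0]]'

```text
clock: 31.83
tool_pos: [0.5372, 0.3177, 0.1566]
orientation: [-179.8, 0.2, -79.4]
force: [-0.9, 6.0, 3.2]
opening: -0.0001
gripper_force: 2.9
```

>>> send_rows --deltas '[[[0.003, 0, 0], 0], [[0.006, 0, 0], 0], [[0.009, 0, 0], 0], [[0.009, 0, 0], 0], [[0.009, 0, 0], 0]]'

```text
clock: 32.25
tool_pos: [0.5385, 0.3104, 0.1564]
orientation: [-179.9, 0.1, -79.4]
force: [0.9, 4.8, 4.1]
opening: 0.0003
gripper_force: 2.4
```

```bash
python3 bf.py; python3 bs.py; python3 -c "
from tilt import *
o=ctrl.get_obs();d=o['tool_pos']-L;print(o['tool_pos'],d@u,d@v,o['force'])"
```

```text
[3809, 4015]
[0.5681 0.1823] 101.6 0.074 du 0.0029 dv 0.0063
[0.5688 0.1696] 100.6 0.165 du -0.0097 dv 0.0046
[0.5672 0.1801] 100.6 0.246 du 0.0009 dv 0.0049
32.45
scene red 1971 1902 xor 395
160 314 320; 170 337 338; 180 339 341; 190 337 339; 200 335 337; 210 325 327; 220 315 316; [(1139, np.float64(0.0), np.float64(0.004), 0), (1145, np.float64(0.004), np.float64(0.0), 0), (1190, np.float64(0.0), np.float64(0.0), -0.03), (1192, np.float64(0.0), np.float64(0.004), -0.03), (1214, np.float64(0.004), np.float64(0.0), -0.03), (1220, np.float64(0.0), np.float64(0.008), 0)]
[0.53834233 0.31035292 0.15604106] 0.24923282786204562 0.0005031507234130887 [0.59540559 4.80113306 3.36045479]
```

>>> send_rows --deltas '[[[0.001, 0, 0], 0], [[0.002, 0, 0], 0], [[0.003, 0, 0], 0], [[0.004, 0, 0], 0], [[0.004, 0, 0], 0]]'

```text
clock: 32.92
tool_pos: [0.5387, 0.3073, 0.156]
orientation: [-179.9, 0.1, -79.4]
force: [-0.9, 4.9, 3.1]
opening: 0.0006
gripper_force: 2.9
```

>>> send_rows --deltas '[[[-0.02, 0, 0], 0], [[-0.05, 0, 0], 0], [[-0.08, 0, -0.03], 0], [[-0.1, 0, -0.07], 0], [[-0.1, 0, -0.12], 0]]'

```text
clock: 33.33
tool_pos: [0.5216, 0.3867, 0.249]
orientation: [179.7, -0.3, -79.3]
force: [1.6, 0.7, 0.2]
opening: 0.0004
gripper_force: 0.0
```

>>> send_rows --deltas '[[[-0.04, 0, -0.04], 0], [[-0.08, 0, -0.08], 0], [[-0.1, 0, -0.1], 0], [[-0.1, 0, -0.1], 0], [[-0.1, 0, -0.1], 0]]'

```text
clock: 33.75
tool_pos: [0.5081, 0.4649, 0.3315]
orientation: [180.0, -0.0, -79.3]
force: [1.0, -0.2, -1.7]
opening: 0.0007
gripper_force: 0.0
```

```bash
python3 bf.py; python3 bs.py; python3 - <<'E'
from tilt import *
# edges of the bin in the top view, before/after
s=ctrl.snapshot("top");a=cv2.imread("pics/top0.png").astype(int);b=s["color"][:,:,::-1].astype(int)
red=lambda i:((i[:,:,2]>90)&(i[:,:,1]<70)&(i[:,:,0]<70))
for r in(165,180,195,205):
    print(r,[(lambda w:(w.min()+110,w.max()+110))(np.where(red(i)[r,110:250])[0]) for i in(a,b)])
for c in(160,180,200,215):
    print(c,[(lambda w:(w.min()+140,w.max()+140))(np.where(red(i)[140:240,c])[0]) for i in(a,b)])
S={"top":s,"scene":ctrl.snapshot("scene")}
for n in S:
    for k in range(3): print(n,k,[(round(d["conf"],2),np.round(np.array(d["xy"])*[512,384]),np.round(at_z(S[n],np.array(d["xy"])*[512,384],.02),3)) for d in ctrl.boxes_of(S[n],f"coupling{k}_mid")])
# flat tube fit
flat=lambda p:[(rot(p)[0]@np.array([[x,y,z] for x in(-.125,.125) for y in(-.028,.028) for z in(0,.056)]).T).T+rot(p)[1]]
V=[]
for n in S:
    c=proj(S[n],[.61,-.11,.03])[0];m=masks(S[n],"tube_mid",c)
    if m is not None: V.append((S[n],m))
p,e=fit(V,flat,[(.61,-.11,1.75)]);d=np.r_[p[:2],0]-L;print("tube flat",p[:2],np.degrees(p[2]),e,len(V),"u",d@u,"v",d@v)
for th in("anvil","footshell","screwdriver","rivetbin"): print(th,[(np.round(np.array(d["xy"])*[512,384])) for d in ctrl.boxes_of(s,th)][:2])
E
```

```text
[3764, None]
[0.5678 0.1801] 101.6 0.08 du 0.0008 dv 0.0056
[0.5678 0.1801] 101.6 0.08 du 0.0008 dv 0.0056
33.95
scene red 1971 1865 xor 334
160 314 315; 170 337 337; 180 339 341; 190 337 339; 200 335 337; 210 325 327; 220 315 316; [(1031, np.float64(0.004), np.float64(-0.004), 0), (1098, np.float64(0.004), np.float64(-0.004), -0.03), (1107, np.float64(0.004), np.float64(0.0), 0), (1127, np.float64(0.004), np.float64(-0.004), 0.03), (1131, np.float64(0.004), np.float64(-0.008), -0.03), (1141, np.float64(0.0), np.float64(-0.004), -0.03)]
165 [(np.int64(148), np.int64(216)), (np.int64(135), np.int64(215))]
180 [(np.int64(140), np.int64(218)), (np.int64(139), np.int64(218))]
195 [(np.int64(142), np.int64(222)), (np.int64(142), np.int64(221))]
205 [(np.int64(144), np.int64(224)), (np.int64(152), np.int64(223))]
160 [(np.int64(163), np.int64(220)), (np.int64(161), np.int64(218))]
180 [(np.int64(159), np.int64(216)), (np.int64(158), np.int64(201))]
200 [(np.int64(156), np.int64(211)), (np.int64(155), np.int64(209))]
215 [(np.int64(160), np.int64(208)), (np.int64(160), np.int64(207))]
top 0 [(0.42, array([178., 196.]), array([0.539, 0.201, 0.02 ]))]
top 1 [(0.59, array([152., 183.]), array([0.584, 0.289, 0.02 ]))]
top 2 [(0.46, array([156., 195.]), array([0.545, 0.274, 0.02 ]))]
scene 0 [(0.43, array([305., 198.]), array([0.552, 0.206, 0.02 ]))]
scene 1 [(0.5, array([336., 245.]), array([0.789, 0.119, 0.02 ]))]
scene 2 []
tube flat [ 0.59626359 -0.10203169] 100.37274161444459 0.12647870850296783 2 u -0.16679875295790636 v -0.018439019548004
anvil [array([205., 119.])]
footshell [array([274., 125.]), array([179., 195.])]
screwdriver [array([336., 277.])]
rivetbin [array([130., 259.]), array([159., 195.])]
```

```bash
python3 -c "
from plant import ctrl
print(ctrl.close_job())"
```

```text
the job is handed in; nothing more can be done
None
```

The job is handed in: the three couplings are in the bin and the empty tube lies flat in front of the lip, but while I was lowering the tube its mouth shoved the bin back about 36 mm, so I pushed the bin back to within a few mm of where it stood.

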